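Hang the bur gauge on its hook, scale outward

TASK

Take the graduated bur gauge out of the slot in the aqua rack and hang it by its eye on the hook of the wooden stand, with the pale graduated face pointing outward (away from the board). It must end up let go and pushed all the way back along the hook, its back resting square against the board. Leave the jar, the brush and the tin where they are.

Things in the scene. Friction and masses are not known exactly. Their poses are not given: they have to be found in the camera images.
- gauge: Flat gauge plate, 10 mm thick (x), 70 wide (y), 130 tall (z), about 140 g, upright in the rack at first. Origin: centre of its lower edge, z up the plate, +x out of the pale graduated face (ticks, spots, red bar), -x out of the plain navy back; seen from above, pale and navy stripes. Above its window (the eye) a solid bridge 54 mm wide, 100 to 130 mm up, can be pinched across the thickness from above.
- gauge_eye (a point): Apex of the eye's roof, mid-thickness, 100 mm above the gauge's origin, axes as the gauge. The eye is a through window 60 to 100 mm above the origin, 30 mm wide; its roof is a shallow inverted V, 92 mm up at the sides. When hung, the centre of the hook's rod lies about 4.5 mm below this point.
- gauge_face (a point): Centre of the lower graduated panel on the pale face: 5 mm along +x and 30 mm up from the gauge's origin.
- rack: Fixed aqua block, 64 mm (x) by 110 mm (y), 45 mm tall, origin at the centre of its underside. Slot 13 mm by 74 mm (along y), open at the top, floor 10 mm above the bench: the gauge stands in it, pale face towards the rack's +x. Four small burs stand in its corners up to 71 mm above the bench.
- stand: Fixed wooden stand, origin on the bench, +x outward along the hook. Base 14 mm thick, x -80 to +70 mm, 110 wide. Upright board 100 mm wide, front face at x = -50 mm, top 140 mm above the bench. From it at y = 0, 125 mm up, a steel rod of 8 mm diameter runs level to x = +45 mm, then turns up to a short tip. A gauge flat against the board has its mid-thickness at x = -45 mm.
- hook_tip (a point): Centre of the hook's upturned round end: 50 mm along +x, 135 mm above the bench in the stand's frame; the steel reaches 139 mm and x = +54 mm.
- hook_root (a point): Where the rod's centreline meets the board's front face (x = -50 mm, 125 mm above the bench in the stand's frame). Axes as the stand.
- jar: Loose amber jar, black cap, 48 mm diameter, 65 mm tall, origin at its underside. Leave alone.
- brush: Loose brush lying on the bench, 160 mm long. Leave alone.
- tin: Loose flat round tin, 56 mm diameter, 24 mm tall, origin at its underside. Leave alone.
Not all that is in view belongs to the job. Of the things that look like the gauge, the middle-sized one is meant. Leave any red or yellow look-alike of the stand alone.

How it is judged:
By the outcome, as a careful person would: the job done as asked, in the order asked, and still so for the second after the job is handed in, with the robot touching nothing.
It also fails if it takes over 50 s, if anything falls off the work surface, if the arm or the gripper's body presses on something with over 40 N, if the wrist force passes 120 N, or if a joint passes its speed limit or range.

ROBOT

A 7-joint arm with a two-finger parallel gripper is mounted at the origin on the work surface. World frame = base frame: x ahead of the robot, y to its left, z up, the work surface at z = 0. Lengths are in m, angles in rad, forces in N, time in s.
With the tool pointing down it reaches from about 0.4 to 0.925 m from the base axis. Payload 5.6 kg.
Tool frame: the origin (TCP) lies midway between the tips of the shut fingers; the grasp point (between the pads) lies robot.hold_point_z behind it (robot.hold_point_z is the distance from the TCP to the grasp point, in m); x points along the fingers, y is the direction in which the jaws open and shut, and the axes are right-handed (so a half turn about x gives the same grasp; the last joint's range is limited). The gripper opens to 85 mm and grips with 20 to 120 N. Pads are 22 mm wide; open, the fingers measure 114 mm over their backs; the gripper's body (76 mm by 85 mm) begins 54 mm behind the grasp point. The pads swing forward as they close: fully open they stand 13 mm farther back than shut.
Start: joints at [1.063, 0.468, -0.012, 1.603, 0.006, 1.071, -0.056], TCP at [0.291, -0.581, 0.231] pointing down, gripper open.
Joint ranges: [-2.53, 2.53], [-0.31, 2.02], [-1.57, 1.55], [0.28, 2.44], [-1.29, 4.43], [0.15, 1.84], [-2.92, 2.92]. Speed limits (rad/s): [2.57, 2.57, 3.14, 3.14, 3.14, 3.14, 3.14].

INTERFACE

Orientations are given as a 3x3 rotation matrix whose columns are the frame's x, y, z axes.
In Python, from rig import sense, eyes, robot gives the robot as it stands. The module is installed in compiled form; this text tells all that it offers.
- The arm moves only by the tool jog_arm, never from a script. Its arguments are lists of equal length, an entry for each row: "translation": the shift along the tool's x, y, z in units of 40 mm (1.0 is 40 mm), a list of three; "rotation": the turn, a rotation vector about the tool's x, y, z in units of 5 degrees (1.0 is 5 degrees), a list of three; "hand": the gripper command: -1 is fully open, 1 is shut, values between are in proportion. In form: {"translation": [[dx, dy, dz], ...], "rotation": [[rx, ry, rz], ...], "hand": [hand, ...]}. A call has 1 to 20 rows; each row shifts and turns the commanded pose from where the row before left it, along the tool's axes as they then stand; what a row does not reach is not made up. A row lasts 1/12 s, in which the tool goes at most 41.7 mm and 7.16 degrees, less where a joint would pass 70% of its speed; a pose out of reach is approached as far as the arm can. A call is refused whole if a number of a shift passes 1 or a number of a turn 1, either way. A call with a gripper value outside its range is refused whole. The fingers move at their own pace and stop on an object; the grip force is fixed at half the most. Time passes only in rows, so rows that do not move let the fingers close. It gives the time, the measured TCP pose, the force and the opening at its end, in the units of the state.
- sense(): the state, without advancing time (a new reading comes with each control period).
- eyes.snapshot(name): name is "side" or "top" or "wrist"; returns the picture (480x640x3 uint8, red, green, blue); there is no depth.
- eyes.camera_model(name): a dict with "intrinsics" (3x3 intrinsics, pixels), "rvec" (rotation vector, rad) and "tvec" (3), from world to camera coordinates, as OpenCV has them; the wrist camera has in their place "T_tool_cam" (4x4, takes a point from camera to tool coordinates, whose origin is the TCP and whose axes are the tool frame's). Camera axes: x right, y down, z forward; pixel columns grow to the right and rows downward; lengths in m; the calibration is good to about 2 mm. The wrist camera is an equidistant fisheye: a pixel r from the principal point sees the ray r / f radians off the axis. A picture is of the moment at which its call begins: read the wrist's pose just before it. camera_model takes no time and is no camera call.
- robot.job_done(): hands the job in, once; it reports no verdict.
The state is a dict: "time_s": time; "q": joint angles; "dq": joint speeds; "tau": joint torques, N m; "eef_pos": TCP position; "eef_rot": TCP orientation; "wrist_force": force on the tool from outside, world axes, zero at the start; "moment": the same for the moment, N m; "gripper_width": opening from 0.0 (shut) to 1.0 (fully open).
Only numpy, scipy, OpenCV 4.12 (cv2) and the standard library are available. Lean on these libraries where they do the work, as an engineer would, in place of code of your own. Each camera call takes 0.05 s, during which the arm holds its last target. There are 200 camera calls.

## Working session

There is one attempt and no reset: what is moved stays moved. The work goes in short steps, Python scripts to look and compute and a tool call to move; the robot and the scene stay as the last step left them, time stands still between calls to the robot, and variables do not carry over. Pictures are saved under pics/ and viewed, about 8 in all and at most 12, crops included, and the job is handed in when it is done.

Besides the shell and the picture viewer there is one more tool, called after ">>>" by a JSON object that holds its "name" and its "arguments". jog_arm: Moves the arm, as the interface text tells. Its arguments: {"type":"object","properties":{"translation":{"type":"array","items":{"type":"array","items":{"type":"number"}}},"rotation":{"type":"array","items":{"type":"array","items":{"type":"number"}}},"hand":{"type":"array","items":{"type":"number"}}},"required":["translation","rotation","hand"]}

```bash
mkdir -p pics
cat > h.py <<'E'
import numpy as np,cv2
from rig import sense,eyes,robot
def snap(n,f):
    im=eyes.snapshot(n)[:,:,::-1].copy(); cv2.imwrite('pics/'+f,im); return im
def ray(n,uv):
    m=eyes.camera_model(n);R=cv2.Rodrigues(np.array(m['rvec'],float))[0];t=np.array(m['tvec'],float).ravel()
    d=np.linalg.inv(m['intrinsics'])@np.array([uv[0],uv[1],1.]);return -R.T@t,R.T@d
def onz(n,uv,z):
    c,d=ray(n,uv);return c+d*(z-c[2])/d[2]
def proj(n,P):
    m=eyes.camera_model(n);return cv2.projectPoints(np.atleast_2d(np.array(P,float)),np.array(m['rvec'],float),np.array(m['tvec'],float),np.array(m['intrinsics'],float),None)[0].reshape(-1,2)
def wproj(P):
    s=sense();m=eyes.camera_model('wrist');T=np.array(m['T_tool_cam']);K=np.array(m['intrinsics'])
    p=(np.atleast_2d(P)-s['eef_pos'])@np.array(s['eef_rot']);p=(p-T[:3,3])@T[:3,:3]
    r=np.hypot(p[:,0],p[:,1]);th=np.arctan2(r,p[:,2]);return np.c_[K[0,2]+K[0,0]*th*p[:,0]/r,K[1,2]+K[1,1]*th*p[:,1]/r]
def won(uv,z):
    s=sense();m=eyes.camera_model('wrist');T=np.array(m['T_tool_cam']);K=np.array(m['intrinsics'])
    a=np.array([(uv[0]-K[0,2])/K[0,0],(uv[1]-K[1,2])/K[1,1]]);th=np.linalg.norm(a);d=np.r_[a/th*np.sin(th),np.cos(th)]
    R=np.array(s['eef_rot']);d=R@T[:3,:3]@d;c=R@T[:3,3]+s['eef_pos'];return c+d*(z-c[2])/d[2]
E
python3 - <<'E'
from h import *
snap('side','s0.png');snap('top','t0.png')
np.set_printoptions(precision=3,suppress=True)
s=sense();print(s['eef_rot'],s['eef_pos'],s['time_s'],s['wrist_force'],robot.hold_point_z)
for n in('side','top'):
  c,d=ray(n,(320,240));print(n,c,d)
print(eyes.camera_model('wrist'))
E
```

```text
[[-0.001  0.448 -0.894]
 [ 0.001 -0.894 -0.448]
 [-1.    -0.002  0.   ]] [ 0.291 -0.581  0.23 ] 0.1 [-0.625 -0.221  0.5  ] 0.0187
side [0.031 0.836 1.22 ] [ 0.312 -0.581 -0.752]
top [ 0.339 -0.014  1.258] [ 0.134  0.015 -0.991]
{'intrinsics': array([[371.648,   0.   , 322.417],
       [  0.   , 371.648, 242.307],
       [  0.   ,   0.   ,   1.   ]]), 'T_tool_cam': array([[ 0.001, -0.298,  0.954, -0.142],
       [ 1.   ,  0.   , -0.001,  0.   ],
       [ 0.   ,  0.954,  0.298, -0.076],
       [ 0.   ,  0.   ,  0.   ,  1.   ]])}
```

View pics/s0.png

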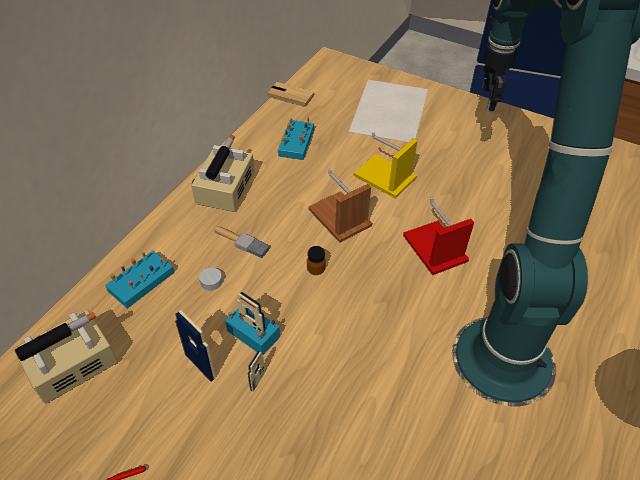

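View pics/t0.png

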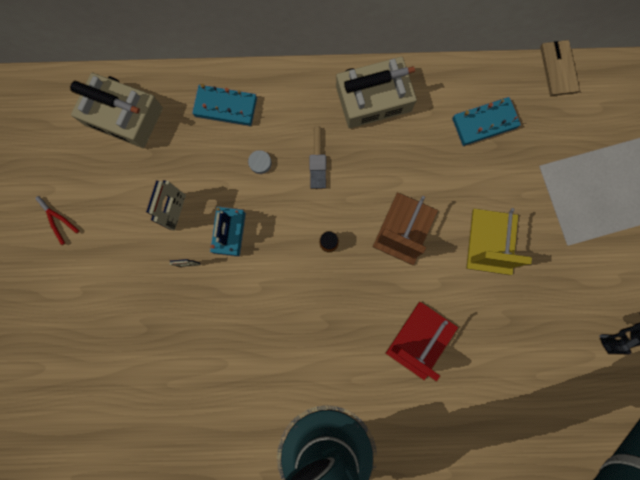

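The side view shows three gauge-like plates: a large one at (195,345), one in the aqua rack at (252,315), and a small one at (258,370). In the top view they are at (165,203), (228,230) and (185,262). The middle-sized one in the rack fits the description. The wooden stand is at top (405,228) and side (340,205). I'll confirm both in an enlarged crop.

Run:
```python
from h import *
t=cv2.imread('pics/t0.png');s=cv2.imread('pics/s0.png')
f=lambda im,x,y,w,h,k:cv2.resize(im[y:y+h,x:x+w],None,fx=k,fy=k,interpolation=cv2.INTER_CUBIC)
a=f(t,190,190,80,60,5);a2=f(t,200,200,50,60,5)
A=f(t,198,198,57,64,7)[:300*2,:399]; B=f(t,365,185,80,85,5)
C=f(s,215,280,80,80,5);D=f(s,300,160,80,85,5)
W=np.zeros((600,800,3),np.uint8)
def put(im,x,y,w,h):W[y:y+h,x:x+w]=cv2.resize(im,(w,h),interpolation=cv2.INTER_CUBIC)
put(t[200:260,198:258],0,0,300,300);put(t[185:270,365:450],300,0,300,300)
put(s[285:355,220:290],0,300,300,300);put(s[160:245,300:385],300,300,300,300)
cv2.imwrite('pics/c1.png',W[:,:600])
```

```text
(no output)
```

View pics/c1.png

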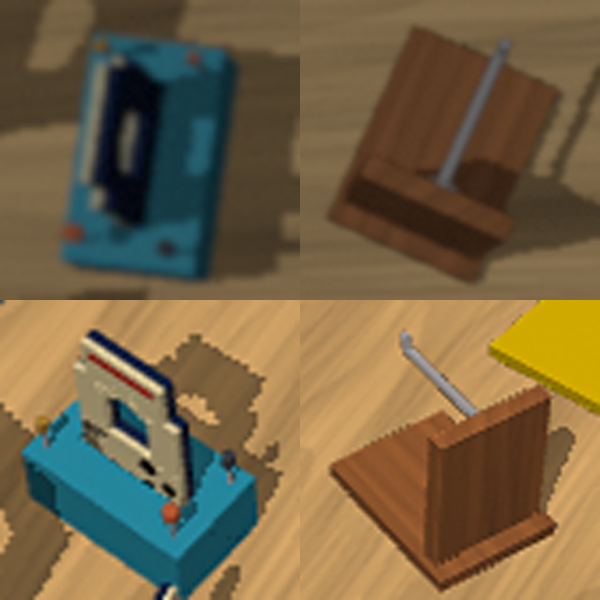

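The crop confirms it. The plate in the rack has the pale face with the red bar towards image-left in the top view (world +y). The wooden stand's hook tip is at top px ≈(423,198) and its root at ≈(406,237).

Run:
```python
from h import *
np.set_printoptions(precision=4,suppress=True)
A=lambda x,y:(198+x/5,200+y/5)
S=lambda x,y:(365+(x-300)/3.529,185+y/3.529)
s2=lambda x,y:(300+(x-300)/3.529,160+(y-300)/3.529)
print('rack'); r=[onz('top',A(*p),.045) for p in[(95,33),(225,47),(62,262),(207,278)]]
for p in r:print(p)
print('c',np.mean(r,0),'len',np.linalg.norm(r[0]-r[2]),np.linalg.norm(r[0]-r[1]))
d=(r[0]-r[2]+r[1]-r[3]);print('yaw of long axis',np.degrees(np.arctan2(d[1],d[0])))
print('gauge top ends');g=[onz('top',A(*p),.14) for p in[(110,60),(97,213)]]
print(g,np.mean(g,0),np.linalg.norm(g[0]-g[1]))
tip=onz('top',S(505,45),.139);root=onz('top',S(443,185),.128)
e=[onz('top',S(*p),.14) for p in[(370,155),(514,222)]]
print('stand',tip,root,np.linalg.norm(tip-root),e,np.linalg.norm(e[0]-e[1]),np.mean(e,0))
b=e[1]-e[0];h=tip-root
print('hook yaw',np.degrees(np.arctan2(h[1],h[0])),'board normal',np.degrees(np.arctan2(-b[0],b[1]))%360, 'range',np.linalg.norm(tip[:2]))
print('side check: tip',onz('side',s2(405,338),.139),'root',onz('side',s2(475,412),.128))
# two-view tip
print(proj('side',[tip]),s2(405,338))
# gauge yaw two-view
```

```text
rack
[0.5908 0.2505 0.045 ]
[0.5823 0.1877 0.045 ]
[0.4801 0.2654 0.045 ]
[0.4707 0.1963 0.045 ]
c [0.531 0.225 0.045] len 0.11168765882799515 0.06333028374812377
yaw of long axis -6.043237829343168
gauge top ends
[array([0.5587, 0.223 , 0.14  ]), array([0.4904, 0.2283, 0.14  ])] [0.5245 0.2256 0.14  ] 0.06854658089125443
stand [ 0.5795 -0.2287  0.139 ] [ 0.493  -0.1871  0.128 ] 0.09655214395415818 [array([ 0.5114, -0.1407,  0.14  ]), array([ 0.4671, -0.2282,  0.14  ])] 0.09801303003154344 [ 0.4893 -0.1844  0.14  ]
hook yaw -25.653607005361053 board normal 153.13214956226992 range 0.6229606365175786
side check: tip [ 0.5744 -0.2219  0.139 ] root [ 0.4977 -0.1883  0.128 ]
[[329.2985 168.6272]] (329.75347123831114, 170.76792292434118)
```

```bash
cat >> h.py <<'E'
def plan(p,yaw,N):
    """constant row (tool units) taking the tool to p, yaw(deg) in N rows, tool kept pointing down"""
    from scipy.spatial.transform import Rotation as Ro
    s=sense();R0=np.array(s['eef_rot']);p0=np.array(s['eef_pos']);c,k=np.cos(np.radians(yaw)),np.sin(np.radians(yaw))
    Rt=np.array([[0,c,k],[0,k,-c],[-1,0,0.]])
    rv=Ro.from_matrix(R0.T@Rt).as_rotvec()/N;r=Ro.from_rotvec(rv).as_matrix()
    M=np.zeros((3,3));Q=R0.copy()
    for i in range(N):M+=Q;Q=Q@r
    t=np.linalg.solve(M,np.array(p)-p0)
    print(N,'rows  t',np.round(t/.04,3),' r',np.round(np.degrees(rv)/5,3))
E
python3 -c "
from h import *
plan([.526,.225,.23],84,32)"
```

```text
32 rows  t [ 0.     0.361 -0.801]  r [-0.921 -0.001  0.   ]
```

>>> {"name": "jog_arm", "arguments": {"translation": [[0,0.361,-0.801],[0,0.361,-0.801],[0,0.361,-0.801],[0,0.361,-0.801],[0,0.361,-0.801],[0,0.361,-0.801],[0,0.361,-0.801],[0,0.361,-0.801],[0,0.361,-0.801],[0,0.361,-0.801],[0,0.361,-0.801],[0,0.361,-0.801],[0,0.361,-0.801],[0,0.361,-0.801],[0,0.361,-0.801],[0,0.361,-0.801]], "rotation": [[-0.921,0,0],[-0.921,0,0],[-0.921,0,0],[-0.921,0,0],[-0.921,0,0],[-0.921,0,0],[-0.921,0,0],[-0.921,0,0],[-0.921,0,0],[-0.921,0,0],[-0.921,0,0],[-0.921,0,0],[-0.921,0,0],[-0.921,0,0],[-0.921,0,0],[-0.921,0,0]], "hand": [-1,-1,-1,-1,-1,-1,-1,-1,-1,-1,-1,-1,-1,-1,-1,-1]}}

```text
time_s: 1.43
eef_pos: [0.7113, -0.2646, 0.2303]
eef_rot: [[-0.001, 0.983, 0.183], [0.0, 0.183, -0.983], [-1.0, -0.001, -0.001]]
wrist_force: [0.8, -0.6, -0.0]
gripper_width: 0.999
```

>>> {"name": "jog_arm", "arguments": {"translation": [[0,0.361,-0.801],[0,0.361,-0.801],[0,0.361,-0.801],[0,0.361,-0.801],[0,0.361,-0.801],[0,0.361,-0.801],[0,0.361,-0.801],[0,0.361,-0.801],[0,0.361,-0.801],[0,0.361,-0.801],[0,0.361,-0.801],[0,0.361,-0.801],[0,0.361,-0.801],[0,0.361,-0.801],[0,0.361,-0.801],[0,0.361,-0.801],[0,0,0],[0,0,0]], "rotation": [[-0.921,0,0],[-0.921,0,0],[-0.921,0,0],[-0.921,0,0],[-0.921,0,0],[-0.921,0,0],[-0.921,0,0],[-0.921,0,0],[-0.921,0,0],[-0.921,0,0],[-0.921,0,0],[-0.921,0,0],[-0.921,0,0],[-0.921,0,0],[-0.921,0,0],[-0.921,0,0],[0,0,0],[0,0,0]], "hand": [-1,-1,-1,-1,-1,-1,-1,-1,-1,-1,-1,-1,-1,-1,-1,-1,-1,-1]}}

```text
time_s: 2.93
eef_pos: [0.5246, 0.2264, 0.2314]
eef_rot: [[-0.0, 0.101, 0.995], [-0.0, 0.995, -0.101], [-1.0, -0.0, -0.0]]
wrist_force: [0.6, -1.5, 0.5]
gripper_width: 1.0
```

Run:
```python
from h import *
np.set_printoptions(precision=3,suppress=True)
snap('wrist','w1.png');s=sense();print(s['eef_pos'],s['eef_rot'],s['wrist_force'],s['time_s'],s['q'])
# expected gauge top corners
u=np.array([np.cos(np.radians(84)),np.sin(np.radians(84))]);v=np.array([-u[1],u[0]])
for a,b in[(5,27),(5,-27),(-5,27),(-5,-27)]:print(a,b,wproj([np.r_[np.array([.526,.225])+u*a/1e3+v*b/1e3,.14]]))
```

```text
[0.526 0.225 0.231] [[ 0.     0.104  0.995]
 [-0.001  0.995 -0.104]
 [-1.    -0.001  0.   ]] [-0.058 -0.634  0.929] 2.9833 [ 0.124  0.456 -0.762  1.76   0.355  1.068  0.704]
5 27 [[330.942 207.62 ]]
5 -27 [[330.388 285.091]]
-5 27 [[315.346 207.616]]
-5 -27 [[315.8   285.089]]
```

View pics/w1.png

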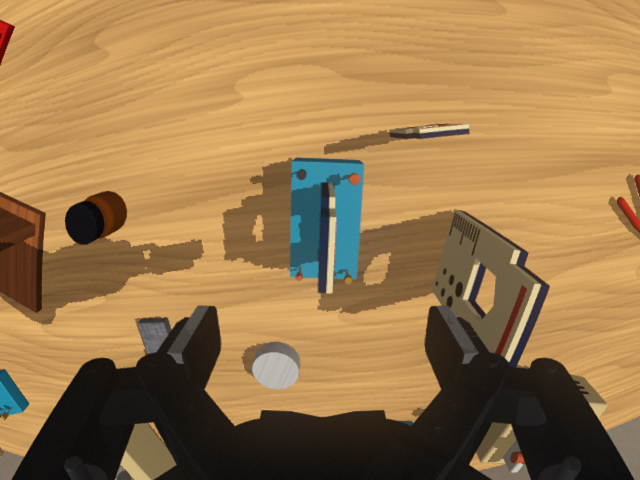

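The wrist view shows the gauge at about (328,245). Its top stripes run from around row 214 to row 292, with navy on the left and pale on the right. I'll measure the stripes by mask.

Run:
```python
from h import *
np.set_printoptions(precision=4,suppress=True)
im=cv2.imread('pics/w1.png');h=cv2.cvtColor(im,cv2.COLOR_BGR2HSV)
for r in list(range(200,296,8))+[289,290,291,292,293,294]:
    row=im[r,312:345].astype(int);H=h[r,312:345].astype(int)
    pale=np.where((row.min(1)>120)&(H[:,1]<90))[0]+312; navy=np.where((row[:,0]<110)&(H[:,0]>100))[0]+312
    print(r,'navy',navy[[0,-1]] if len(navy) else'','pale',pale[[0,-1]] if len(pale) else'')
cv2.imwrite('pics/c2.png',cv2.resize(im[170:305,285:375],None,fx=4.4,fy=4.4,interpolation=cv2.INTER_CUBIC))
```

```text
200 navy [321 328] pale [329 335]
208 navy [321 328] pale 
216 navy [321 328] pale 
224 navy [320 328] pale [330 336]
232 navy [320 328] pale [329 334]
240 navy [319 327] pale [329 335]
248 navy [319 327] pale [328 333]
256 navy [319 327] pale [328 333]
264 navy [319 326] pale [328 333]
272 navy [319 334] pale [327 332]
280 navy [319 325] pale [327 332]
288 navy [319 325] pale [326 331]
289 navy [319 325] pale [326 331]
290 navy [319 325] pale [326 331]
291 navy [319 325] pale [326 331]
292 navy [321 324] pale [326 331]
293 navy  pale 
294 navy  pale
```

View pics/c2.png

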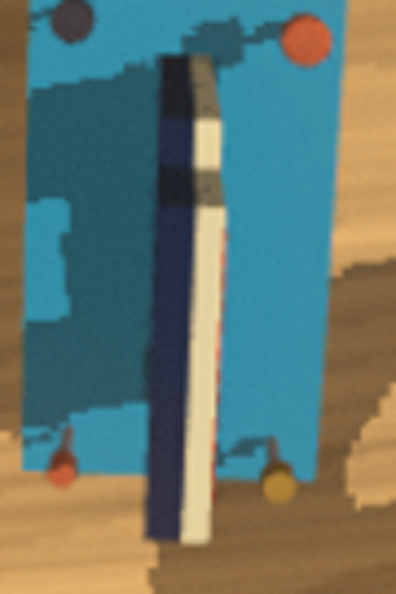

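Run:
```python
from h import *
np.set_printoptions(precision=4,suppress=True)
a=won((328.8,216.6),.14);b=won((326.1,293),.14);d=b-a
print(a,b,(a+b)/2,np.linalg.norm(d),'yaw x',np.degrees(np.arctan2(d[1],d[0]))+90)
for q in[(285+25/4.4,170+465/4.4),(285+315/4.4,170+478/4.4),(285+345/4.4,170)]:print('rack',won(q,.045))
m=(a+b)/2
plan([m[0],m[1],.113],np.degrees(np.arctan2(d[1],d[0]))+90,8)
```

```text
[0.5054 0.2308 0.14  ] [0.559  0.2236 0.14  ] [0.5322 0.2272 0.14  ] 0.054091197572470856 yaw x 82.33812408212138
rack [0.5817 0.1881 0.045 ]
rack [0.5914 0.2506 0.045 ]
rack [0.4886 0.265  0.045 ]
8 rows  t [0.369 0.01  0.018]  r [0.042 0.    0.001]
```

>>> {"name": "jog_arm", "arguments": {"translation": [[0.2,0.01,0.02],[0.3,0.01,0.02],[0.4,0.01,0.02],[0.4,0.01,0.02],[0.4,0.01,0.02],[0.4,0.01,0.02],[0.4,0.01,0.01],[0.3,0.01,0.01],[0.15,0,0],[0,0,0],[0,0,0],[0,0,0]], "rotation": [[0.04,0,0],[0.04,0,0],[0.04,0,0],[0.04,0,0],[0.04,0,0],[0.04,0,0],[0.04,0,0],[0.04,0,0],[0,0,0],[0,0,0],[0,0,0],[0,0,0]], "hand": [0.2,0.2,0.2,0.2,0.2,0.2,0.2,0.2,0.2,0.2,0.2,0.2]}}

```text
time_s: 3.98
eef_pos: [0.5328, 0.2277, 0.1139]
eef_rot: [[0.001, 0.133, 0.991], [0.001, 0.991, -0.133], [-1.0, 0.001, 0.001]]
wrist_force: [0.5, 0.9, 1.0]
gripper_width: 0.399
```

Run:
```python
from h import *
np.set_printoptions(precision=3,suppress=True)
im=snap('wrist','w2.png');s=sense();print(s['eef_pos'],s['eef_rot'],s['wrist_force'],s['gripper_width'])
cv2.imwrite('pics/c3.png',cv2.resize(im[180:460,160:480],None,fx=2,fy=2))
```

```text
[0.533 0.228 0.114] [[ 0.001  0.133  0.991]
 [ 0.001  0.991 -0.133]
 [-1.     0.001  0.001]] [-0.504  0.638  0.082] 0.4010247681514661
```

View pics/c3.png

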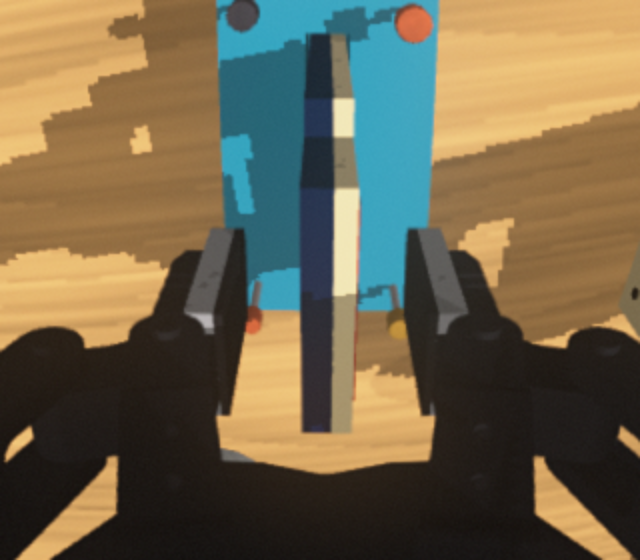

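The gauge stands centred between the pads, with its stripes at crop x ≈ 302–358. I'll close and lift.

>>> {"name": "jog_arm", "arguments": {"translation": [[0,0,0],[0,0,0],[0,0,0],[0,0,0],[0,0,0],[0,0,0],[0,0,0]], "rotation": [[0,0,0],[0,0,0],[0,0,0],[0,0,0],[0,0,0],[0,0,0],[0,0,0]], "hand": [1,1,1,1,1,1,1]}}

```text
time_s: 4.62
eef_pos: [0.5329, 0.2278, 0.1141]
eef_rot: [[0.002, 0.132, 0.991], [0.0, 0.991, -0.132], [-1.0, 0.001, 0.001]]
wrist_force: [0.0, -0.7, 6.1]
gripper_width: 0.102
```

>>> {"name": "jog_arm", "arguments": {"translation": [[-0.1,0,0],[-0.2,0,0],[-0.3,0,0],[-0.4,0,0],[-0.5,0,0],[-0.5,0,0],[-0.5,0,0],[-0.3,0,0],[-0.2,0,0],[0,0,0]], "rotation": [[0,0,0],[0,0,0],[0,0,0],[0,0,0],[0,0,0],[0,0,0],[0,0,0],[0,0,0],[0,0,0],[0,0,0]], "hand": [1,1,1,1,1,1,1,1,1,1]}}

```text
time_s: 5.45
eef_pos: [0.5329, 0.2277, 0.2351]
eef_rot: [[0.003, 0.133, 0.991], [0.001, 0.991, -0.133], [-1.0, 0.001, 0.003]]
wrist_force: [0.4, 0.5, -2.2]
gripper_width: 0.104
```

Run:
```python
from h import *
a=np.radians(-26.3);h=np.array([np.cos(a),np.sin(a)])
S=np.array([.4935,-.187])+.05*h;print(S,S+.095*h)
p=S+.095*h;plan([*p,.27],-26.3,26)
print(onz('top',(378,125),.1))
```

```text
[ 0.53832432 -0.20915356] [ 0.62349053 -0.25124532]
26 rows  t [-0.033 -0.182  0.516]  r [ 0.836  0.    -0.001]
[ 0.76527091 -0.13944206  0.1       ]
```

>>> {"name": "jog_arm", "arguments": {"translation": [[-0.06,-0.182,0.516],[-0.06,-0.182,0.516],[-0.06,-0.182,0.516],[-0.06,-0.182,0.516],[-0.06,-0.182,0.516],[-0.06,-0.182,0.516],[-0.06,-0.182,0.516],[-0.06,-0.182,0.516],[-0.06,-0.182,0.516],[-0.06,-0.182,0.516],[-0.06,-0.182,0.516],[-0.06,-0.182,0.516],[-0.06,-0.182,0.516]], "rotation": [[0.836,0,0],[0.836,0,0],[0.836,0,0],[0.836,0,0],[0.836,0,0],[0.836,0,0],[0.836,0,0],[0.836,0,0],[0.836,0,0],[0.836,0,0],[0.836,0,0],[0.836,0,0],[0.836,0,0]], "hand": [1,1,1,1,1,1,1,1,1,1,1,1,1]}}

```text
time_s: 6.53
eef_pos: [0.7002, 0.0101, 0.2625]
eef_rot: [[-0.003, 0.884, 0.467], [-0.0, 0.467, -0.884], [-1.0, -0.003, -0.001]]
wrist_force: [-0.3, 0.4, -1.4]
gripper_width: 0.1
```

>>> {"name": "jog_arm", "arguments": {"translation": [[-0.01,-0.182,0.516],[-0.01,-0.182,0.516],[-0.01,-0.182,0.516],[-0.01,-0.182,0.516],[-0.01,-0.182,0.516],[-0.01,-0.182,0.516],[-0.01,-0.182,0.516],[-0.01,-0.182,0.516],[-0.01,-0.182,0.516],[-0.01,-0.182,0.516],[-0.01,-0.182,0.516],[-0.01,-0.182,0.516],[0,-0.182,0.516],[0,0,0],[0,0,0]], "rotation": [[0.836,0,0],[0.836,0,0],[0.836,0,0],[0.836,0,0],[0.836,0,0],[0.836,0,0],[0.836,0,0],[0.836,0,0],[0.836,0,0],[0.836,0,0],[0.836,0,0],[0.836,0,0],[0.836,0,0],[0,0,0],[0,0,0]], "hand": [1,1,1,1,1,1,1,1,1,1,1,1,1,1,1]}}

```text
time_s: 7.78
eef_pos: [0.6213, -0.2533, 0.2678]
eef_rot: [[-0.003, 0.895, -0.445], [0.0, -0.445, -0.895], [-1.0, -0.002, 0.001]]
wrist_force: [1.4, 0.1, -2.5]
gripper_width: 0.102
```

Run:
```python
from h import *
np.set_printoptions(precision=3,suppress=True)
im=snap('wrist','w3.png');s=sense();print(s['eef_pos'],s['eef_rot'],s['wrist_force'],s['time_s'])
```

```text
[ 0.622 -0.252  0.268] [[-0.002  0.897 -0.443]
 [ 0.001 -0.443 -0.897]
 [-1.    -0.002 -0.   ]] [-0.086  1.682 -1.944] 7.8333
```

View pics/w3.png

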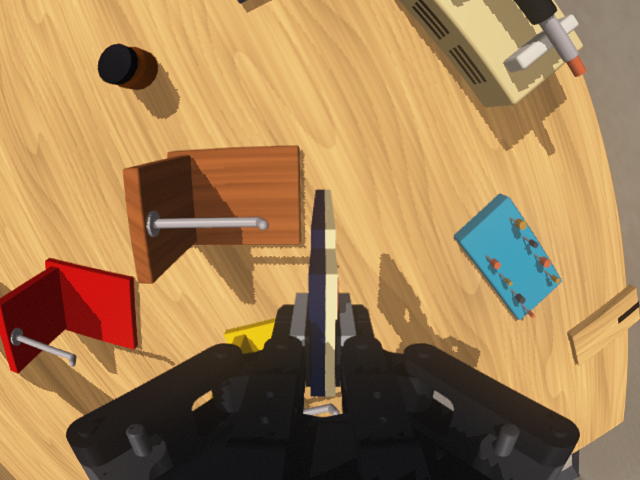

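The wrist view shows the wooden stand's rod, with its root at about (152,223) and its upturned end at about (263,224). The gauge is held with its pale face outward.

Run:
```python
from h import *
np.set_printoptions(precision=4,suppress=True)
t=won((263.5,224),.136)
for z,u in((.125,(151,223)),(.125,(153,224))):
    r=won(u,z);h=t-r;print(t,r,np.linalg.norm(h[:2]),'yaw',np.degrees(np.arctan2(h[1],h[0])))
print('base corners',[won(u,.014) for u in((299,147),(301,245))])
# projections of earlier estimate
a=np.radians(-26.3);h=np.array([np.cos(a),np.sin(a),0]);S=np.r_[.5383,-.2092,0]
print(wproj([S+.05*h+[0,0,.135],S-.05*h+[0,0,.125]]))
im=cv2.imread('pics/w3.png');g=im[205:245,140:275]
m=((g.max(2).astype(int)-g.min(2))<25)&(g.max(2)>110)
for c in range(0,135,9):
    q=np.where(m[:,c])[0]+205;print(c+140,q[[0,-1]] if len(q) else'',end=' | ')
```

```text
[ 0.5831 -0.2268  0.136 ] [ 0.492  -0.1829  0.125 ] 0.1011276434357895 yaw -25.729809178810054
[ 0.5831 -0.2268  0.136 ] [ 0.4933 -0.1845  0.125 ] 0.09928480410832725 yaw -25.194357265781967
base corners [array([ 0.6246, -0.1884,  0.014 ]), array([ 0.5771, -0.2862,  0.014 ])]
[[266.5243 228.7856]
 [154.6225 226.4471]]
140  | 149 [217 233] | 158 [219 227] | 167 [219 227] | 176 [219 227] | 185 [218 227] | 194 [218 227] | 203 [218 227] | 212 [218 226] | 221 [218 226] | 230 [218 226] | 239 [218 226] | 248 [218 225] | 257 [218 225] | 266 [222 227] |
```

Run:
```python
from h import *
a=np.radians(-25.8);h=np.array([np.cos(a),np.sin(a)]);S=np.array([.5376,-.2065]);p=S+.095*h
print(p);plan([*p,.159],-25.8,8)
```

```text
[ 0.62313028 -0.24784695]
8 rows  t [ 0.341 -0.002 -0.011]  r [-0.012 -0.     0.003]
```

>>> {"name": "jog_arm", "arguments": {"translation": [[0.2,0,-0.01],[0.34,0,-0.01],[0.4,0,-0.01],[0.5,0,-0.01],[0.5,0,-0.01],[0.4,0,-0.01],[0.25,0,-0.01],[0.14,0,-0.02],[0,0,0],[0,0,0]], "rotation": [[-0.02,0,0],[-0.02,0,0],[-0.02,0,0],[-0.02,0,0],[-0.02,0,0],[0,0,0],[0,0,0],[0,0,0],[0,0,0],[0,0,0]], "hand": [1,1,1,1,1,1,1,1,1,1]}}

```text
time_s: 8.67
eef_pos: [0.625, -0.248, 0.1603]
eef_rot: [[0.001, 0.901, -0.434], [0.0, -0.434, -0.901], [-1.0, 0.0, -0.0]]
wrist_force: [1.0, -0.2, -1.3]
gripper_width: 0.103
```

Run:
```python
from h import *
np.set_printoptions(precision=3,suppress=True)
im=snap('wrist','w4.png');s=sense();print(s['eef_pos'],s['eef_rot'],s['wrist_force'],s['time_s'])
i2=snap('side','s4.png')
W=np.zeros((480,800,3),np.uint8);W[:,:400]=cv2.resize(im[120:440,60:380],(400,480)[::1]) if 0 else cv2.resize(im[100:460,60:360],(400,480));W[:,400:]=cv2.resize(i2[110:254,290:410],(400,480),interpolation=cv2.INTER_CUBIC)
cv2.imwrite('pics/c4.png',W)
R=np.array(s['eef_rot']);p=np.array(s['eef_pos'])
# hook tip in tool coordinates, est
a=np.radians(-25.8);h=np.r_[np.cos(a),np.sin(a),0];S=np.r_[.5376,-.2065,0]
print(R.T@(S+.05*h+[0,0,.135]-p),wproj([S+.05*h+[0,0,.135],S-.05*h+[0,0,.125]]))
```

```text
[ 0.625 -0.248  0.161] [[ 0.002  0.901 -0.435]
 [-0.    -0.435 -0.901]
 [-1.     0.002 -0.   ]] [ 1.115 -0.176 -1.893] 8.7167
[ 0.026 -0.047  0.   ] [[229.897 286.3  ]
 [ 81.137 274.051]]
```

View pics/c4.png

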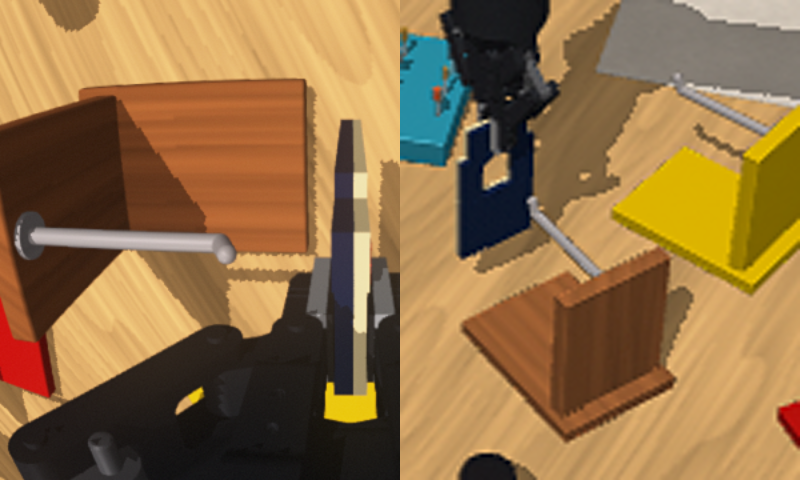

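The tip sits at wrist px (230,286), exactly where predicted. In the side view the eye lines up with the tip along the rod direction, so I'll insert.

>>> {"name": "jog_arm", "arguments": {"translation": [[0,-0.15,0],[0,-0.2,0],[0,-0.2,0],[0,-0.2,0],[0,-0.2,0],[0,-0.2,0],[0,-0.2,0],[0,-0.2,0],[0,0,0]], "rotation": [[0,0,0],[0,0,0],[0,0,0],[0,0,0],[0,0,0],[0,0,0],[0,0,0],[0,0,0],[0,0,0]], "hand": [1,1,1,1,1,1,1,1,1]}}

```text
time_s: 9.52
eef_pos: [0.567, -0.2206, 0.1601]
eef_rot: [[-0.001, 0.901, -0.435], [0.0, -0.435, -0.901], [-1.0, -0.001, 0.0]]
wrist_force: [-0.2, -0.3, -1.9]
gripper_width: 0.109
```

>>> {"name": "jog_arm", "arguments": {"translation": [[0,-0.2,0],[0,-0.2,0],[0,-0.2,0],[0,-0.2,0],[0,-0.15,0],[0,-0.05,0],[0,0,0]], "rotation": [[0,0,0],[0,0,0],[0,0,0],[0,0,0],[0,0,0],[0,0,0],[0,0,0]], "hand": [1,1,1,1,1,1,1]}}

```text
time_s: 10.1
eef_pos: [0.5322, -0.2039, 0.1602]
eef_rot: [[0.0, 0.9, -0.435], [-0.0, -0.435, -0.9], [-1.0, 0.0, 0.0]]
wrist_force: [0.2, -0.0, -1.1]
gripper_width: 0.102
```

Run:
```python
from h import *
np.set_printoptions(precision=3,suppress=True)
im=snap('wrist','w5.png');s=sense();print(s['eef_pos'],s['wrist_force'],s['moment'],s['gripper_width'],s['time_s'])
i2=snap('side','s5.png')
W=np.zeros((480,800,3),np.uint8);W[:,:400]=cv2.resize(im[100:460,170:470],(400,480));W[:,400:]=cv2.resize(i2[110:254,290:410],(400,480),interpolation=cv2.INTER_CUBIC)
cv2.imwrite('pics/c5.png',W)
```

```text
[ 0.533 -0.204  0.16 ] [-0.714  0.513 -1.147] [ 0.061  0.018 -0.002] 0.10284004240663294 10.15
```

View pics/c5.png

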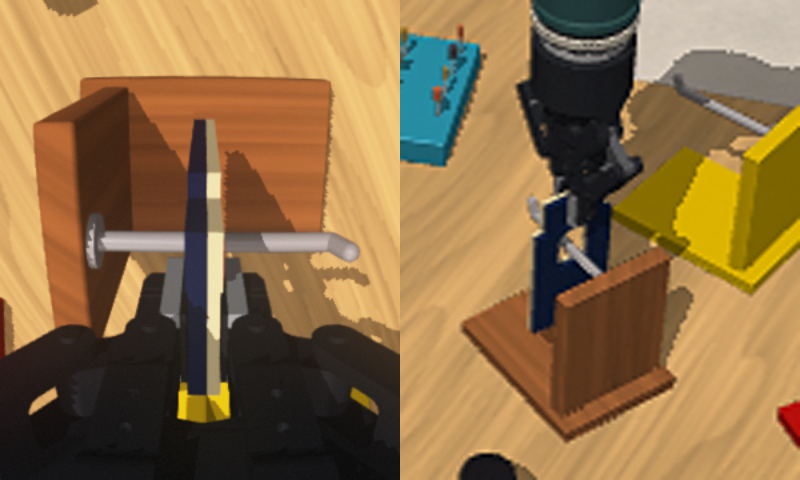

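The rod passes through the eye with no contact forces. Now I'll lower it onto the rod.

>>> {"name": "jog_arm", "arguments": {"translation": [[0.1,0,0],[0.15,0,0],[0.15,0,0],[0.12,0,0],[0.06,0,0],[0.02,0,0],[0,0,0]], "rotation": [[0,0,0],[0,0,0],[0,0,0],[0,0,0],[0,0,0],[0,0,0],[0,0,0]], "hand": [1,1,1,1,1,1,1]}}

```text
time_s: 10.78
eef_pos: [0.5325, -0.204, 0.1356]
eef_rot: [[-0.001, 0.9, -0.435], [0.0, -0.435, -0.9], [-1.0, -0.001, 0.0]]
wrist_force: [0.5, 0.3, -1.0]
gripper_width: 0.104
```

>>> {"name": "jog_arm", "arguments": {"translation": [[0.03,0,0],[0.03,0,0],[0,0,0]], "rotation": [[0,0,0],[0,0,0],[0,0,0]], "hand": [1,1,1]}}

```text
time_s: 11.03
eef_pos: [0.533, -0.2042, 0.1346]
eef_rot: [[0.001, 0.9, -0.435], [-0.001, -0.435, -0.9], [-1.0, 0.001, 0.0]]
wrist_force: [-0.5, 0.0, 3.0]
gripper_width: 0.106
```

>>> {"name": "jog_arm", "arguments": {"translation": [[0,0,0],[0,0,0],[0,0,0],[0,0,0],[0,0,0],[-0.1,0,0],[-0.3,0,0],[-0.4,0,0],[-0.5,0,0],[-0.4,0,0],[-0.2,0,0],[-0.1,0,0],[0,0,0]], "rotation": [[0,0,0],[0,0,0],[0,0,0],[0,0,0],[0,0,0],[0,0,0],[0,0,0],[0,0,0],[0,0,0],[0,0,0],[0,0,0],[0,0,0],[0,0,0]], "hand": [0.34,0.34,0.34,0.34,0.34,0.34,0.34,0.34,0.34,0.34,0.34,0.34,0.34]}}

```text
time_s: 12.12
eef_pos: [0.533, -0.2042, 0.2148]
eef_rot: [[0.002, 0.9, -0.435], [-0.001, -0.435, -0.9], [-1.0, 0.002, -0.0]]
wrist_force: [-0.6, 0.1, 0.3]
gripper_width: 0.33
```

Run:
```python
from h import *
np.set_printoptions(precision=3,suppress=True)
i2=snap('side','s6.png');im=snap('wrist','w6.png');s=sense();print(s['eef_pos'],s['wrist_force'],s['q'],s['time_s'])
a=np.radians(-25.8);h=np.array([np.cos(a),np.sin(a)]);S=np.array([.5376,-.2065]);p=S+.025*h
plan([*p,.214],-115.8,19)
W=np.zeros((480,800,3),np.uint8);W[:,:400]=cv2.resize(im[100:460,170:470],(400,480));W[:,400:]=cv2.resize(i2[110:254,290:410],(400,480),interpolation=cv2.INTER_CUBIC)
cv2.imwrite('pics/c6.png',W)
```

```text
[ 0.532 -0.204  0.213] [ 0.19  -0.28  -0.167] [ 0.507  0.371 -0.249  1.807  0.108  0.978 -0.237] 12.2167
19 rows  t [-0.001  0.033 -0.031]  r [0.947 0.001 0.   ]
```

View pics/c6.png

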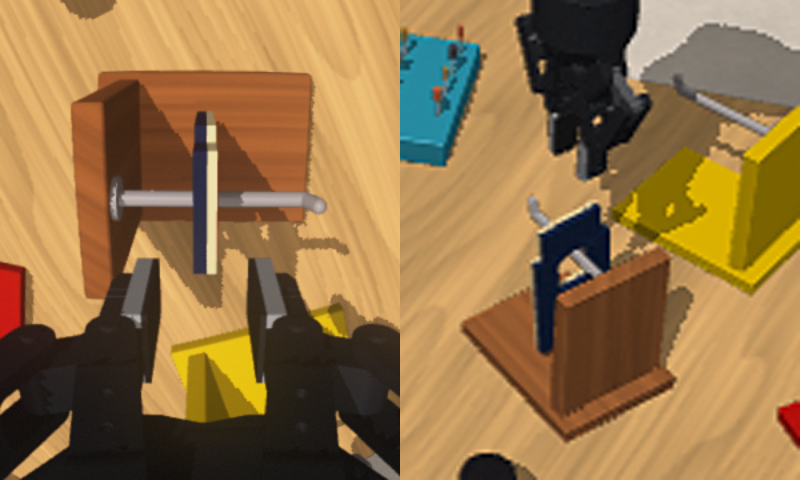

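The gauge hangs freely on the rod, square to it, with the pale face outward. Next I'll turn the gripper 90° and move in front of it.

>>> {"name": "jog_arm", "arguments": {"translation": [[0,0.033,-0.031],[0,0.033,-0.031],[0,0.033,-0.031],[0,0.033,-0.031],[0,0.033,-0.031],[0,0.033,-0.031],[0,0.033,-0.031],[0,0.033,-0.031],[0,0.033,-0.031],[0,0.033,-0.031],[0,0.033,-0.031],[0,0.033,-0.031],[0,0.033,-0.031],[0,0.033,-0.031],[0,0.033,-0.031],[0,0.033,-0.031],[0,0.033,-0.031],[0,0.033,-0.031],[0,0.033,-0.031],[0,0,0]], "rotation": [[0.947,0,0],[0.947,0,0],[0.947,0,0],[0.947,0,0],[0.947,0,0],[0.947,0,0],[0.947,0,0],[0.947,0,0],[0.947,0,0],[0.947,0,0],[0.947,0,0],[0.947,0,0],[0.947,0,0],[0.947,0,0],[0.947,0,0],[0.947,0,0],[0.947,0,0],[0.947,0,0],[0.947,0,0],[0,0,0]], "hand": [0.06,0.06,0.06,0.06,0.06,0.06,0.06,0.06,0.06,0.06,0.06,0.06,0.06,0.06,0.06,0.06,0.06,0.06,0.06,0.06]}}

```text
time_s: 13.88
eef_pos: [0.56, -0.2174, 0.2123]
eef_rot: [[-0.002, -0.437, -0.9], [0.0, -0.9, 0.437], [-1.0, 0.001, 0.002]]
wrist_force: [-0.5, -1.2, -0.2]
gripper_width: 0.469
```

Run:
```python
from h import *
np.set_printoptions(precision=3,suppress=True)
im=snap('wrist','w7.png');s=sense();print(s['eef_pos'],s['wrist_force'],s['gripper_width'],s['time_s'])
a=np.radians(-25.8);h=np.array([np.cos(a),np.sin(a)]);S=np.array([.5376,-.2065]);p=S+.025*h
plan([*p,.102],-115.8,8)
```

```text
[ 0.56  -0.217  0.212] [ 0.578 -0.108 -0.03 ] 0.4697444017234809 13.9333
8 rows  t [ 0.345  0.001 -0.001]  r [ 0.003  0.003 -0.001]
```

View pics/w7.png

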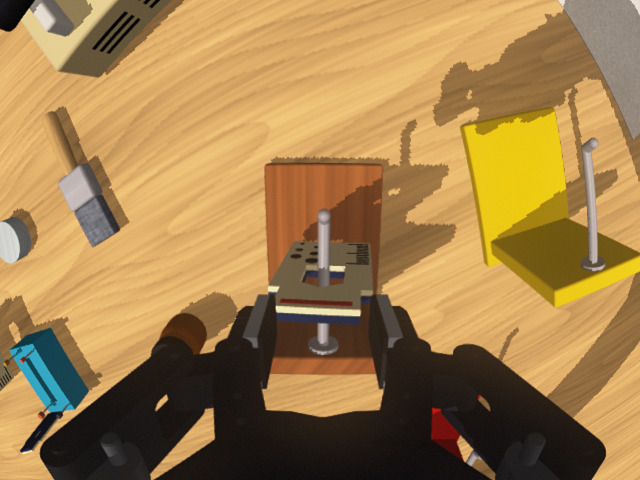

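>>> {"name": "jog_arm", "arguments": {"translation": [[0.2,0,0],[0.35,0,0],[0.45,0,0],[0.5,0,0],[0.5,0,0],[0.4,0,0],[0.25,0,0],[0.1,0,0],[0,0,0]], "rotation": [[0,0,0],[0,0,0],[0,0,0],[0,0,0],[0,0,0],[0,0,0],[0,0,0],[0,0,0],[0,0,0]], "hand": [0.15,0.15,0.15,0.15,0.15,0.15,0.15,0.15,0.15]}}

```text
time_s: 14.68
eef_pos: [0.56, -0.217, 0.1024]
eef_rot: [[-0.002, -0.434, -0.901], [0.001, -0.901, 0.434], [-1.0, 0.0, 0.002]]
wrist_force: [0.8, -0.2, -0.3]
gripper_width: 0.425
```

>>> {"name": "jog_arm", "arguments": {"translation": [[0,0,0.1],[0,0,0.12],[0,0,0.12],[0,0,0.12],[0,0,0.12],[0,0,0.12],[0,0,0.12],[0,0,0.12],[0,0,0.12],[0,0,0.1],[0,0,0]], "rotation": [[0,0,0],[0,0,0],[0,0,0],[0,0,0],[0,0,0],[0,0,0],[0,0,0],[0,0,0],[0,0,0],[0,0,0],[0,0,0]], "hand": [0.15,0.15,0.15,0.15,0.15,0.15,0.15,0.15,0.15,0.15,0.15]}}

```text
time_s: 15.6
eef_pos: [0.5178, -0.1964, 0.1036]
eef_rot: [[-0.001, -0.434, -0.901], [0.001, -0.901, 0.434], [-1.0, -0.0, 0.001]]
wrist_force: [-0.0, -0.2, -0.3]
gripper_width: 0.43
```

>>> {"name": "jog_arm", "arguments": {"translation": [[0,0,0.04],[0,0,0.04],[0,0,0.04],[0,0,0.02],[0,0,0]], "rotation": [[0,0,0],[0,0,0],[0,0,0],[0,0,0],[0,0,0]], "hand": [0.15,0.15,0.15,0.15,0.15]}}

```text
time_s: 16.02
eef_pos: [0.5136, -0.1944, 0.1035]
eef_rot: [[-0.001, -0.434, -0.901], [0.0, -0.901, 0.434], [-1.0, -0.0, 0.001]]
wrist_force: [-0.0, 0.3, 0.4]
gripper_width: 0.425
```

>>> {"name": "jog_arm", "arguments": {"translation": [[0,0,0.03],[0,0,0.03],[0,0,0]], "rotation": [[0,0,0],[0,0,0],[0,0,0]], "hand": [0.15,0.15,0.15]}}

```text
time_s: 16.27
eef_pos: [0.5132, -0.1943, 0.104]
eef_rot: [[0.004, -0.435, -0.9], [-0.001, -0.9, 0.435], [-1.0, -0.0, -0.004]]
wrist_force: [5.6, -1.4, -3.5]
gripper_width: 0.427
```

>>> {"name": "jog_arm", "arguments": {"translation": [[0,0,0.02],[0,0,0.02],[0,0,0]], "rotation": [[0,0,0],[0,0,0],[0,0,0]], "hand": [0.15,0.15,0.15]}}

```text
time_s: 16.52
eef_pos: [0.5133, -0.1943, 0.1043]
eef_rot: [[0.007, -0.435, -0.9], [-0.003, -0.9, 0.435], [-1.0, -0.001, -0.007]]
wrist_force: [9.2, -2.5, -5.3]
gripper_width: 0.424
```

>>> {"name": "jog_arm", "arguments": {"translation": [[0,0,-0.05],[0,0,-0.1],[0,0,-0.2],[0,0,-0.2],[0,0,-0.3],[0,0,-0.3],[-0.1,0,-0.1],[-0.4,0,0],[-0.5,0,0],[-0.6,0,0],[-0.6,0,0],[-0.4,0,0],[-0.2,0,0],[0,0,0]], "rotation": [[0,0,0],[0,0,0],[0,0,0],[0,0,0],[0,0,0],[0,0,0],[0,0,0],[0,0,0],[0,0,0],[0,0,0],[0,0,0],[0,0,0],[0,0,0],[0,0,0]], "hand": [0.15,0.15,0.15,0.15,0.15,0.15,0.15,0.15,0.15,0.15,0.15,0.15,0.15,0.15]}}

```text
time_s: 17.68
eef_pos: [0.5561, -0.215, 0.2177]
eef_rot: [[0.003, -0.435, -0.901], [-0.001, -0.901, 0.435], [-1.0, -0.0, -0.003]]
wrist_force: [-0.2, 0.9, 0.1]
gripper_width: 0.423
```

Run:
```python
from h import *
np.set_printoptions(precision=3,suppress=True)
im=snap('wrist','w8.png');i2=snap('side','s8.png');i3=snap('top','t8.png');s=sense();print(s['eef_pos'],s['wrist_force'],s['time_s'])
W=np.zeros((480,800,3),np.uint8);W[:,:400]=cv2.resize(im[130:430,200:450],(400,480));W[:,400:]=cv2.resize(i2[135:255,290:390],(400,480),interpolation=cv2.INTER_CUBIC)
cv2.imwrite('pics/c8.png',W)
a=np.radians(-25.8);h=np.array([np.cos(a),np.sin(a)]);S=np.array([.5376,-.2065]);v=np.array([-h[1],h[0]])
for k in(-27,27):print('exp top edges',[wproj([np.r_[S+x*h+k/1e3*v,.1595]])[0] for x in(-.05,-.045,-.04)])
```

```text
[ 0.554 -0.214  0.214] [0.027 0.501 0.378] 17.8333
exp top edges [array([363.692, 363.645]), array([364.118, 357.458]), array([364.545, 351.121])]
exp top edges [array([280.424, 363.617]), array([280.   , 357.429]), array([279.575, 351.092])]
```

View pics/c8.png

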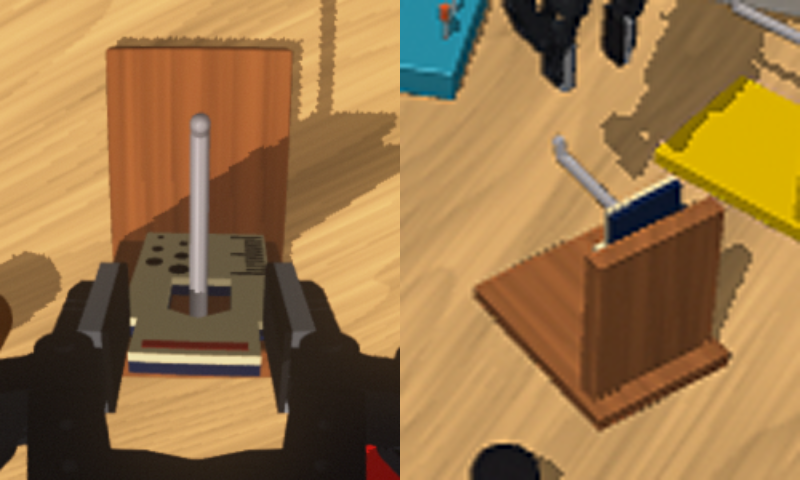

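Run:
```python
from h import *
np.set_printoptions(precision=1,suppress=True)
a=np.radians(-25.8);h=np.array([np.cos(a),np.sin(a)]);S=np.array([.5376,-.2065]);v=np.array([-h[1],h[0]])
for x in(-.04,-.037,-.034):print(x,wproj([np.r_[S+x*h+k/1e3*v,.0295] for k in(-35,0,35)]).ravel())
im=cv2.imread('pics/w8.png')
for c in(300,310,345,355):print(c,[ (r,im[r,c].tolist()) for r in range(268,284,2)])
```

```text
-0.04 [358.8 273.8 322.1 273.9 285.4 273.8]
-0.037 [358.9 270.9 322.1 271.  285.3 270.9]
-0.034 [359.  267.9 322.1 268.  285.2 267.9]
300 [(268, [33, 60, 104]), (270, [36, 62, 107]), (272, [35, 61, 106]), (274, [36, 62, 103]), (276, [63, 90, 104]), (278, [24, 33, 46]), (280, [67, 92, 107]), (282, [68, 94, 109])]
310 [(268, [31, 55, 95]), (270, [32, 56, 95]), (272, [33, 55, 95]), (274, [33, 57, 96]), (276, [64, 90, 105]), (278, [66, 92, 104]), (280, [65, 91, 107]), (282, [67, 90, 106])]
345 [(268, [33, 57, 98]), (270, [34, 58, 99]), (272, [32, 58, 98]), (274, [32, 56, 98]), (276, [55, 80, 103]), (278, [33, 45, 56]), (280, [68, 92, 104]), (282, [65, 90, 104])]
355 [(268, [36, 63, 109]), (270, [35, 62, 108]), (272, [36, 63, 109]), (274, [36, 62, 109]), (276, [49, 76, 107]), (278, [34, 47, 60]), (280, [39, 53, 65]), (282, [40, 54, 65])]
```

The lower edge is at row ≈275 in all columns (flush predicts 274), and the top edges match the prediction within about 1 px, so the plate sits flat and square. Handing in.

```bash
python3 -c "
from rig import robot,sense
robot.job_done();print(sense()['time_s'])"
```

```text
the job is handed in; nothing more can be done
the job is handed in; nothing more can be done
```

The gauge is hanging by its eye on the wooden stand's hook, pale face outward, let go and pushed back against the board. The job was handed in at about 18 s of the 50 s allowed.

I lifted it from the rack by its bridge, threaded the eye over the hook tip and lowered it until it touched the rod. After letting go, I pushed it back with the two fingers straddling the rod. The push force had risen to about 11 N when the plate stopped against the board.

**Last checks:**
- **Fit against the board:** from the wrist camera, the plate's top and bottom edges lie within about 2 px of where a plate flush with the board should appear. The bottom edge is level across its width.
- **Clear of the gripper:** the gripper was raised clear and the wrist force was close to zero.
- **Other objects:** I moved only the gauge and saw no contact with the jar, brush or tin. I did not measure their positions again at the end.

No check failed or disagreed.

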